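# Find the gear case that rattles and hold it out for strip-down

### The job

A gear has come adrift inside one of the three sealed gear cases in the carrier: working from left to right, lift each case clear, shake it briskly end to end a few times, and set it back down upright in its own bay before going on to the next. Then take the one that rattles and hold it out level over the middle of the strip-down tray, its centre about 180 mm above the bench, for the fitter across the bench to see; the job finishes there with the case still in the grip, the two sound cases standing in their bays and the other things on the bench left where they lie.

Things in the scene. Friction and masses are not known exactly. Their poses are not given: they have to be found in the camera images.
- case_left_mid (a point): leftmost (greatest y) of three outwardly identical sealed gear cases standing in a row: plain die-cast aluminium block with flat sides, 92 mm long (its x axis, fore and aft), 52 mm wide (y), 64 mm high, a 16 mm shaft stub standing 10 mm out of the middle of either end, screw heads and a 5 mm breather plug on top. This point is its centre, 32 mm above its underside
- case_middle_mid (a point): the middle case, same as the left one; this point is its centre. Each weighs 0.47 to 0.63 kg, gears included, and holds well at 30 to 40 N of grip across the 52 mm. In one of the three, any of them, a 0.25 kg gear is adrift and rolls to and fro along the inside, 40 mm end to end
- case_right_mid (a point): the right case (least y), same as the left one; this point is its centre. In the two sound cases the gears, of the same weight as the loose one, are fast. The castings differ in weight, so weighing does not tell; the knock, and the balance shifting 20 mm either way along the length as the case is tipped endways, do
- bay_left (a point): middle of the floor of the left bay of the carrier, on the upper face of its 4 mm bottom plate: a fixed dark steel tray 112 mm by 351 mm, three bays side by side along its y axis, 115 mm apart, each with a 12 mm high, 3 mm thick lip all round (inside 106 mm by 112 mm); x axis points away from the robot
- bay_middle (a point): middle of the floor of the middle bay of the carrier, on the upper face of its 4 mm bottom plate
- bay_right (a point): middle of the floor of the right bay of the carrier, on the upper face of its 4 mm bottom plate
- tray_middle (a point): middle of the floor of the strip-down tray, a fixed shallow open steel tray 140 mm (x) by 220 mm (y), 22 mm high, beyond the carrier on the far side of the bench; the floor is 3 mm above the bench
- feed_wheel: bystander: red nylon fluted feed wheel, 68 mm across, 32 mm high, lying flat; origin at the centre of its underside
- collar: bystander: brass shaft collar, 36 mm across, 14 mm high, lying in the strip-down tray; origin at the centre of its underside
- seed_plate: bystander: blue seed plate, disc 190 mm across and 5 mm thick with a 9 mm hub, lying flat; origin at the centre of its underside
- hex_shaft: bystander: chromed hexagon shaft, 22 mm across flats, 300 mm long along its y axis, lying fore and aft to the right of the carrier; origin under its middle
- spanner: bystander: open spanner 190 mm long lying along its x axis; origin under its middle
- screwdriver: bystander: screwdriver 200 mm long lying along its x axis; origin under its middle
Not all that is in view belongs to the job. What is shaped like the part that bears case_left_mid but purple or yellow is not meant.

How it is judged:
By the outcome, as a careful person would: the job done as asked, in the order asked, and still so for the second after the job is handed in, while the arm keeps its last pose, push and grip.
It also fails if it takes over 72 s, if anything falls off the work surface, if the arm or the gripper's body presses on something with over 40 N, if the wrist force passes 120 N, or if a joint passes its speed limit or range.

### The arm

A 6-joint arm with a two-finger parallel gripper is mounted at the origin on the work surface. World frame = base frame: x ahead of the robot, y to its left, z up, the work surface at z = 0. Lengths are in mm, angles in rad, forces in N, time in s.
With the tool pointing down it reaches from about 350 to 950 mm from the base axis. Payload 17.4 kg.
Tool frame: the origin (TCP) lies on the centre line of the jaws, within the pads' length; the fingertips stand 19 mm ahead of it and the grasp point (between the pads) is the TCP; z points along the fingers, y is the direction in which the jaws open and shut (so a half turn about z gives the same grasp; the last joint's range is limited). The gripper opens to 93 mm and grips with 3 to 60 N. Pads are 15 mm wide; open, the fingers measure 128 mm over their backs; the gripper's body (75 mm by 188 mm) begins 65 mm behind the grasp point.
Start: joints at [1.214, 0.116, 1.442, -0, 1.584, -0.038], TCP at [211.571, 640.991, 237.646] pointing down, gripper open.
Joint ranges: [-2.83, 2.83], [-0.83, 2.19], [0.07, 2.5], [-1.14, 4.28], [0.01, 3], [-2.97, 2.97]. Speed limits (rad/s): [1.89, 1.89, 2.22, 3.14, 3.14, 3.14].

### API

Orientations are given as a rotation vector (axis times angle).
In Python, from rig import monitor, cams, robot, nets gives the robot as it stands.
- The arm moves only by the shell command python3 -m jog 'ROWS' [OPENING] [FORCE]. ROWS is JSON, a list of rows, each an object with "translation": the shift along the tool's x, y, z in cm, a list of three; "yaw": the turn about the tool's z in degrees. In form: [{"translation": [dx, dy, dz], "yaw": yaw}, ...]. A call has exactly 8 rows; each row is the pose to reach, as a shift and turn from the pose measured when the call began, along the tool's axes at that moment; what a row does not reach only later rows make up. A row lasts 1/10 s, in which the tool goes at most 50 mm and 8.59 degrees, less where a joint would pass 70% of its speed; a pose out of reach is approached as far as the arm can. A call with a gripper value outside its range is refused whole. OPENING is the finger opening in cm, from 0 to 9.3, set as the call begins (- or left out, the last holds). The fingers move at their own pace and stop on an object; FORCE is the grip in N (left out, the last holds). Time passes only in rows, so rows that repeat a pose let the fingers close, or fill a call up. It gives the time, the measured TCP pose, the force and the opening at its end, in the units of the state.
- monitor.state(): the state, without advancing time (a new reading comes with each control period).
- cams.read_camera(name): name is "side" or "top" or "wrist"; returns the picture (420x560x3 uint8, red, green, blue); there is no depth.
- cams.get_calibration(name): a dict with "fx", "fy", "cx", "cy" (pixels), "rvec" (rotation vector, rad) and "tvec" (3), from world to camera coordinates, as OpenCV has them; the wrist camera has in their place "tool_from_camera" (4x4, takes a point from camera to tool coordinates, whose origin is the TCP and whose axes are the flange's). Camera axes: x right, y down, z forward; pixel columns grow to the right and rows downward; lengths in mm; the calibration is good to about 2 mm. A picture is of the moment at which its call begins: read the wrist's pose just before it. get_calibration takes no time and is no camera call.
- robot.finish_job(): hands the job in, once; it reports no verdict.
Trained networks look in the newest picture that a camera, given by its name, has taken for a name from the list of things; names that differ only in an ending like _2 or _b are one class to them, and where a whole thing is asked for, a point or a joint stands for the part that bears it (a point fixed in the world has none). Each returns a list of dicts, best first, with "conf" (0 to 1); they miss things now and then, are a little off and sometimes report something else, mostly with a low value. They report only what shows in the picture. A call takes as long as a camera call. They do not tell look-alikes from the thing itself.
- nets.outline_of(camera, target): "pixels" (420x560 bool, what is visible of it) and "rect" ([left, top, right, bottom] in pixels, round what is visible of it).
The state is a dict: "clock": time; "qpos": joint angles; "qd": joint speeds; "tau": joint torques, N m; "position": TCP position; "ee_rot": TCP orientation; "force": force on the tool from outside, world axes, zero at the start; "torque": the same for the moment, N m; "grip_width": finger opening in mm.
Only numpy, scipy, OpenCV 4.12 (cv2) and the standard library are available. Lean on these libraries where they do the work, as an engineer would, in place of code of your own. Each camera call takes 0.05 s, during which the arm holds its last target. There are 200 camera calls.

## Working session

There is one attempt and no reset: what is moved stays moved. The work goes in short steps, Python scripts to look and compute and a shell command to move; the robot and the scene stay as the last step left them, time stands still between calls to the robot, and variables do not carry over. Pictures are saved under pics/ and viewed, about 8 in all and at most 12, crops included, and the job is handed in when it is done.

```bash
ls; mkdir -p pics
python3 - <<'E'
from rig import monitor,cams
import cv2,numpy as np
a=cams.read_camera("top");b=cams.read_camera("side")
cv2.imwrite("pics/t0.png",a[:,:,::-1]);cv2.imwrite("pics/s0.png",b[:,:,::-1])
print(monitor.state())
for n in("top","side","wrist"):print(n,cams.get_calibration(n))
E
```

```text
pics
{'clock': 0.1, 'qpos': array([ 1.21420177e+00,  1.16426276e-01,  1.44219558e+00, -1.36573712e-05,
        1.58400343e+00, -3.77604400e-02]), 'qd': array([ 0.00010878, -0.0001927 , -0.00109298,  0.00041924,  0.00016941,
        0.00086444]), 'tau': array([ 3.18996681e-04, -7.22890878e+01, -6.23862290e+01,  7.80672091e-02,
        2.28654983e-02, -7.96032236e-05]), 'position': array([211.51426251, 640.83022712, 236.98870718]), 'ee_rot': array([-4.98675061e-01, -3.10157028e+00,  1.59471846e-03]), 'force': array([-0.4573382 , -0.05178816, -0.69866585]), 'torque': array([ 0.05145551, -0.0158952 , -0.01824553]), 'grip_width': 92.96084407028485}
top {'fx': 408.4124238050573, 'fy': 408.4124238050573, 'cx': 272.8308302263955, 'cy': 209.7354432964287, 'rvec': array([ 2.1776108 , -2.16350664,  0.06833659]), 'tvec': array([  59.17958981,  472.59774446, 1207.52056702])}
side {'fx': 438.91442349248223, 'fy': 438.91442349248223, 'cx': 277.32447304192044, 'cy': 204.8381540211957, 'rvec': array([ 2.10912141, -0.71819548,  0.38462594]), 'tvec': array([-329.53279571,  232.94260655,  969.52621727])}
wrist {'fx': 353.4822418433311, 'fy': 353.4822418433311, 'cx': 282.06051328006924, 'cy': 208.96430413607212, 'tool_from_camera': array([[-1.69648500e-04, -9.58307699e-01, -2.85738213e-01,
         8.02440340e+01],
       [ 9.99999858e-01, -3.07079349e-04,  4.36161575e-04,
         1.00722529e+00],
       [-5.05721300e-04, -2.85738098e-01,  9.58307614e-01,
        -1.46566826e+02],
       [ 0.00000000e+00,  0.00000000e+00,  0.00000000e+00,
         1.00000000e+00]])}
```

View pics/t0.png

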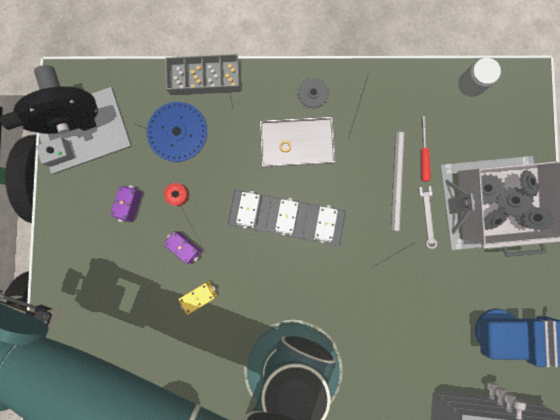

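View pics/s0.png

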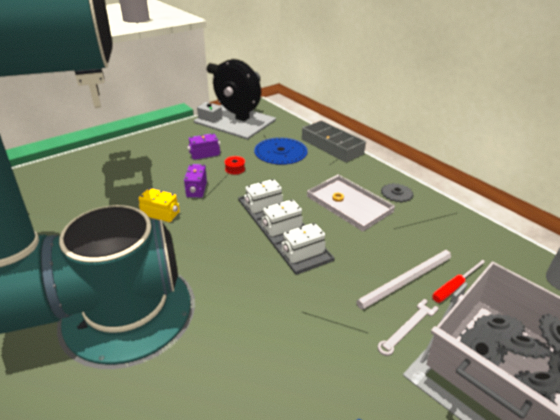

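Candidates in the top view are the white cases at (248,210), (287,217) and (326,224). The look-alikes are purple at (126,203) and (182,247) and yellow at (198,298). The white ones stand in the dark carrier, so those are the cases; the tray is at (297,142), with the collar in it at (285,147).

```bash
cat > h.py <<'E'
from rig import monitor,cams,robot,nets
import cv2,numpy as np
from scipy.spatial.transform import Rotation as R
def cam(n):
    c=cams.get_calibration(n);K=np.array([[c['fx'],0,c['cx']],[0,c['fy'],c['cy']],[0,0,1]])
    if n!='wrist': Rm=R.from_rotvec(c['rvec']).as_matrix();return K,Rm,c['tvec']
    s=monitor.state();T=np.eye(4);T[:3,:3]=R.from_rotvec(s['ee_rot']).as_matrix();T[:3,3]=s['position']
    W=np.linalg.inv(T@c['tool_from_camera']);return K,W[:3,:3],W[:3,3]
def ray(C,px,z):
    K,Rm,t=C;px=np.atleast_2d(px).astype(float)
    d=(np.linalg.inv(K)@np.c_[px,np.ones(len(px))].T).T@Rm;o=-Rm.T@t
    return o+d*((z-o[2])/d[:,2])[:,None]
def go(p,yaw):
    "rows shift (cm, tool axes) and yaw turn (deg) to TCP p with tool y along world heading yaw(deg) mod 180"
    s=monitor.state();M=R.from_rotvec(s['ee_rot']).as_matrix()
    d=M.T@(np.array(p)-s['position'])/10
    h=np.degrees(np.arctan2(M[1,1],M[0,1]));e=(yaw-h+90)%180-90
    print('shift cm',d.round(2),'toolyaw',round(-e,1),'at',s['position'].round(1),'tool z',M[:,2].round(3),'x',M[:,0].round(3))
E
python3 - <<'E'
from h import *
im=cams.read_camera("top");C=cam("top")
for k in("case_left_mid","feed_wheel","collar","hex_shaft"):
  for o in nets.outline_of("top",k):
    ys,xs=np.nonzero(o['pixels']);r=cv2.minAreaRect(np.c_[xs,ys].astype(np.float32))
    print(k,round(o['conf'],2),o['rect'],len(xs),ray(C,(xs.mean(),ys.mean()),60 if 'case' in k else 10).round(0),r)
# carrier dark pixels
print('corners tray',ray(C,[(262,122),(333,119),(335,163),(262,166)],22).round(0).tolist())
print('carrier',ray(C,[(234,190),(347,210),(342,245),(228,224)],16).round(0).tolist())
c=im[170:260,210:360];cv2.imwrite("pics/c0.png",cv2.resize(c,None,fx=5,fy=5,interpolation=2)[:,:,::-1])
E
```

```text
case_left_mid 0.95 [111.0, 185.7, 139.2, 221.7] 818 [[485. 494.  60.]] ((125.35000610351562, 203.4499969482422), (24.349538803100586, 37.314876556396484), 18.434947967529297)
case_left_mid 0.94 [236.6, 191.7, 264.2, 227.7] 672 [[472. 135.  60.]] ((247.93450927734375, 208.99127197265625), (20.353212356567383, 36.741512298583984), 7.594643592834473)
case_left_mid 0.78 [167.7, 229.7, 201.1, 262.9] 737 [[361. 326.  60.]] ((181.3406982421875, 246.11062622070312), (37.53476333618164, 21.73065185546875), 41.18592834472656)
case_left_mid 0.69 [176.5, 284.4, 217.1, 314.1] 689 [[216. 276.  60.]] ((197.2917022705078, 297.3006591796875), (18.495258331298828, 39.62739181518555), 58.671302795410156)
feed_wheel 0.96 [166.1, 182.5, 186.3, 206.5] 446 [[521. 360.  10.]] ((175.25003051757812, 193.75), (24.041629791259766, 21.92030906677246), 45.0)
collar 0.4 [277.4, 138.2, 291.7, 152.8] 79 [[672.  28.  10.]] ((284.5, 145.5), (11.0, 11.0), 90.0)
hex_shaft 0.75 [389.1, 132.4, 400.9, 229.9] 808 [[ 564. -314.   10.]] ((397.23870849609375, 180.48756408691406), (8.514162063598633, 97.31830596923828), 2.726311206817627)
corners tray [[741.0, 97.0, 22.0], [751.0, -119.0, 22.0], [615.0, -125.0, 22.0], [605.0, 96.0, 22.0]]
carrier [[532.0, 181.0, 16.0], [473.0, -161.0, 16.0], [368.0, -145.0, 16.0], [429.0, 197.0, 16.0]]
```

View pics/c0.png

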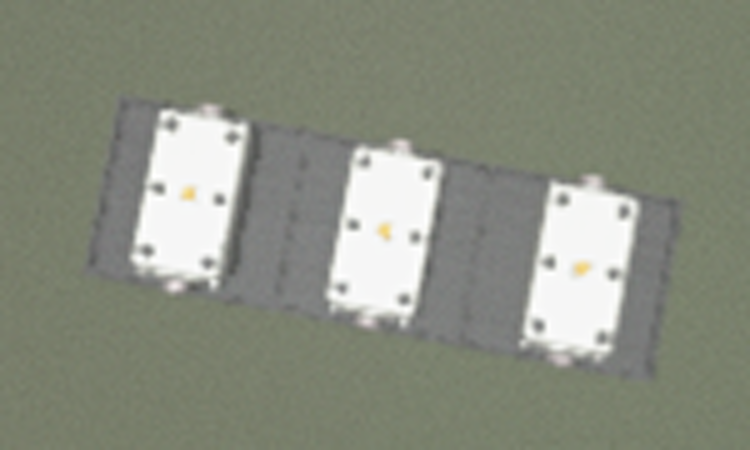

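The crop shows three white cases, breather plugs centred near top-view pixels (247.6,208.6), (287,216.2) and (326.2,223.6), each standing in its own bay. I'll approach the left one.

Run:
```python
from h import *
C=cam("top")
p=ray(C,[(247.6,208.6),(287,216.2),(326.2,223.6)],70);print(p.round(1).tolist())
d=p[0]-p[2];print(np.degrees(np.arctan2(d[1],d[0])),np.linalg.norm(d))
go([p[0][0],p[0][1],200],80.2)
```

```text
[[471.0, 134.1, 70.0], [449.7, 20.4, 70.0], [429.1, -92.1, 70.0]]
79.51075516961549 230.04120693845238
shift cm [-40.52 -40.     3.76] toolyaw -8.5 at [211.5 641.  237.5] tool z [-0. -0. -1.] x [-0.95   0.313  0.   ]
```

```bash
python3 -m jog '[{"translation":[-4,-4,0],"yaw":-2},{"translation":[-7.5,-7.5,0],"yaw":-4},{"translation":[-11,-11,0],"yaw":-6},{"translation":[-14.5,-14.5,0],"yaw":-8.5},{"translation":[-18,-18,0],"yaw":-8.5},{"translation":[-21.5,-21.5,0],"yaw":-8.5},{"translation":[-25,-25,0],"yaw":-8.5},{"translation":[-27,-27,0],"yaw":-8.5}]'
python3 - <<'E'
from h import *
go([471,134.1,200],80.2)
E
```

```text
clock: 1.15
position: [384.1, 297.4, 237.9]
ee_rot: [0.269, 3.129, -0.0]
force: [-0.7, 0.8, -0.9]
grip_width: 93.1
shift cm [-11.34 -14.6    3.8 ] toolyaw -0.0 at [384.1 297.4 237.9] tool z [ 0.001 -0.    -1.   ] x [-0.985  0.171 -0.001]
```

```bash
python3 -m jog '[{"translation":[-2.5,-3.5,0],"yaw":0},{"translation":[-5,-7,1],"yaw":0},{"translation":[-8,-10.5,2],"yaw":0},{"translation":[-10,-13,3],"yaw":0},{"translation":[-11,-14.2,3.6],"yaw":0},{"translation":[-11.3,-14.6,3.8],"yaw":0},{"translation":[-11.3,-14.6,3.8],"yaw":0},{"translation":[-11.3,-14.6,3.8],"yaw":0}]'
python3 - <<'E'
from h import *
C=cam("wrist");im=cams.read_camera("wrist");cv2.imwrite("pics/w1.png",im[:,:,::-1])
for o in nets.outline_of("wrist","case_left_mid"):
    ys,xs=np.nonzero(o['pixels']);r=cv2.minAreaRect(np.c_[xs,ys].astype(np.float32))
    print(round(o['conf'],2),o['rect'],ray(C,(xs.mean(),ys.mean()),60).round(0))
go([471,134.1,36],80)
E
```

```text
clock: 1.95
position: [470.4, 134.9, 200.4]
ee_rot: [0.268, 3.129, 0.001]
force: [0.1, -0.2, 0.3]
grip_width: 92.9
0.67 [419.5, 0.0, 559.8, 83.3] [[371. 316.  60.]]
shift cm [-0.06 -0.09 16.44] toolyaw 0.2 at [470.3 135.1 200.4] tool z [ 0.001  0.    -1.   ] x [-0.986  0.17  -0.001]
```

View pics/w1.png

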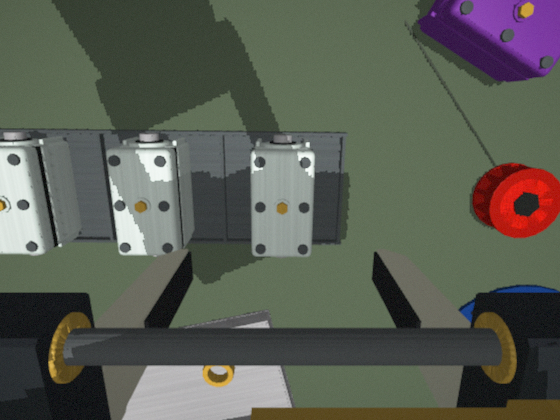

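Wrist view: the left case's plug is at (282,208), in line with the jaws, the middle case's at (140,206). Yaw looks square.

Run:
```python
from h import *
C=cam("wrist")
print(ray(C,[(282,208),(140,206)],71).round(1).tolist())
q=ray(C,[(252,150),(314,150),(250,256),(314,256)],68);print('top corners',q.round(1).tolist(),q.mean(0))
e=q[3]-q[1];print(np.degrees(np.arctan2(e[1],e[0])));e=q[2]-q[0];print(np.degrees(np.arctan2(e[1],e[0])))
b=ray(C,[(225,131),(346,131),(343,241),(224,240)],16);print('bay',b.round(1).tolist(),b.mean(0))
p=ray(C,[(282,208)],71)[0]
go([p[0],p[1],36],80)
```

```text
[[472.1, 136.0, 71.0], [450.8, 22.6, 71.0]]
top corners [[422.2, 120.7, 68.0], [430.5, 168.6, 68.0], [510.6, 101.5, 68.0], [519.9, 155.6, 68.0]] [470.79694509 136.61186239  68.        ]
-8.291875168413027
-12.262012957868615
bay [[406.7, 94.3, 16.0], [425.6, 203.6, 16.0], [532.7, 187.8, 16.0], [511.3, 70.2, 16.0]] [469.06276836 138.96601545  16.        ]
shift cm [-0.14  0.11 16.44] toolyaw 0.2 at [470.3 135.1 200.4] tool z [ 0.001  0.    -1.   ] x [-0.986  0.17  -0.001]
```

```bash
python3 -m jog '[{"translation":[-0.1,0.1,4],"yaw":0},{"translation":[-0.1,0.1,8.5],"yaw":0},{"translation":[-0.1,0.1,12],"yaw":0},{"translation":[-0.1,0.1,14.5],"yaw":0},{"translation":[-0.1,0.1,15.8],"yaw":0},{"translation":[-0.1,0.1,16],"yaw":0},{"translation":[-0.1,0.1,16],"yaw":0},{"translation":[-0.1,0.1,16],"yaw":0}]' 7.0 35
python3 -m jog '[{"translation":[0,0,0],"yaw":0},{"translation":[0,0,0],"yaw":0},{"translation":[0,0,0],"yaw":0},{"translation":[0,0,0],"yaw":0},{"translation":[0,0,0],"yaw":0},{"translation":[0,0,0],"yaw":0},{"translation":[0,0,0],"yaw":0},{"translation":[0,0,0],"yaw":0}]' 0 35
```

```text
clock: 2.85
position: [472.5, 136.2, 42.0]
ee_rot: [0.267, 3.127, 0.001]
force: [0.1, 0.3, -0.1]
grip_width: 70.2
clock: 3.65
position: [472.8, 136.0, 42.7]
ee_rot: [0.267, 3.126, 0.001]
force: [-1.6, -3.5, 7.0]
grip_width: 51.8
```

```bash
cat > samp.py <<'E'
from h import *
import sys
n=int(sys.argv[1]) if len(sys.argv)>1 else 6
A=[]
for i in range(n):
    s=monitor.state();M=R.from_rotvec(s['ee_rot']).as_matrix()
    f=M.T@s['force'];t=M.T@s['torque'];A.append(np.r_[f,t]);
    if i<4: print(round(s['clock'],2),'f',f.round(1),'t',t.round(3),'w',round(s['grip_width'],1))
    cams.read_camera("top")
print('mean last',n-2,np.mean(A[2:],0).round(3),'sd',np.std(A[2:],0).round(3),s['position'].round(1))
E
python3 -m jog '[{"translation":[0,0,-1],"yaw":0},{"translation":[0,0,-3],"yaw":0},{"translation":[0,0,-6],"yaw":0},{"translation":[0,0,-9],"yaw":0},{"translation":[0,0,-11],"yaw":0},{"translation":[0,0,-12.5],"yaw":0},{"translation":[0,0,-13],"yaw":0},{"translation":[0,0,-13],"yaw":0}]'
python3 samp.py 8
```

```text
clock: 4.45
position: [472.2, 136.0, 172.7]
ee_rot: [0.267, 3.126, 0.001]
force: [-0.2, -0.3, -6.2]
grip_width: 51.8
4.45 f [ 0.2 -0.4  6.2] t [-0.062  0.051 -0.013] w 51.8
4.5 f [-0.  -0.9  5.2] t [-0.052 -0.002  0.005] w 51.9
4.55 f [ 0.2 -0.   6.1] t [ 0.012 -0.016 -0.015] w 51.9
4.6 f [0.3 0.1 5.2] t [-0.009 -0.045  0.02 ] w 51.6
mean last 6 [ 1.880e-01  3.030e-01  5.708e+00 -0.000e+00 -2.300e-02 -3.000e-03] sd [0.171 0.541 0.348 0.024 0.038 0.023] [472.1 136.  172.1]
```

```bash
python3 -m jog '[{"translation":[4.5,0,0],"yaw":0},{"translation":[0,0,0],"yaw":0},{"translation":[-4.5,0,0],"yaw":0},{"translation":[0,0,0],"yaw":0},{"translation":[4.5,0,0],"yaw":0},{"translation":[0,0,0],"yaw":0},{"translation":[-4.5,0,0],"yaw":0},{"translation":[0,0,0],"yaw":0}]' - 40
python3 -m jog '[{"translation":[4.5,0,0],"yaw":0},{"translation":[0,0,0],"yaw":0},{"translation":[-4.5,0,0],"yaw":0},{"translation":[0,0,0],"yaw":0},{"translation":[4.5,0,0],"yaw":0},{"translation":[0,0,0],"yaw":0},{"translation":[-4.5,0,0],"yaw":0},{"translation":[-4.5,0,0],"yaw":0}]'
python3 samp.py 10
python3 -m jog '[{"translation":[0,0,0],"yaw":0},{"translation":[0,0,0],"yaw":0},{"translation":[0,0,0],"yaw":0},{"translation":[0,0,0],"yaw":0},{"translation":[0,0,0],"yaw":0},{"translation":[4.5,0,0],"yaw":0},{"translation":[9,0,0],"yaw":0},{"translation":[9,0,0],"yaw":0}]'
python3 samp.py 10
```

```text
clock: 5.65
position: [478.0, 135.1, 163.6]
ee_rot: [-0.27, -3.119, 0.008]
force: [-2.1, 0.9, -6.3]
grip_width: 51.8
clock: 6.45
position: [525.2, 126.5, 162.4]
ee_rot: [-0.272, -3.119, 0.009]
force: [-0.6, 0.5, -5.6]
grip_width: 51.7
6.45 f [0.7 0.4 5.6] t [-0.007 -0.041  0.044] w 51.7
6.5 f [-0.2  0.5  5. ] t [-0.101  0.139 -0.058] w 51.8
6.55 f [-0.2  0.5  5.4] t [-0.035  0.012  0.011] w 51.9
6.6 f [-0.4  0.4  5.1] t [-0.019  0.068 -0.009] w 51.9
mean last 8 [-3.770e-01  2.540e-01  5.229e+00 -1.100e-02  3.900e-02 -5.000e-03] sd [0.346 0.528 0.198 0.012 0.023 0.023] [522.1 127.5 163.4]
clock: 7.75
position: [430.3, 143.5, 164.6]
ee_rot: [-0.268, -3.12, 0.007]
force: [1.9, 0.1, -4.7]
grip_width: 51.5
7.75 f [-1.9  0.5  4.7] t [-0.049 -0.119 -0.037] w 51.5
7.8 f [-2.8  0.3  5.6] t [-0.079 -0.311 -0.013] w 51.8
7.85 f [-0.7 -0.4  4.4] t [-0.013 -0.053  0.032] w 51.9
7.9 f [-0.4  0.2  4.6] t [-0.04  -0.048  0.01 ] w 51.7
mean last 8 [-2.200e-01 -1.080e-01  5.189e+00 -2.100e-02 -7.800e-02  2.000e-03] sd [0.413 0.393 0.47  0.024 0.023 0.029] [433.9 142.8 164.1]
```

Run:
```python
from h import *
s=monitor.state();print(s['ee_rot'])
go([472.7,136,60],80)
go([472.7,136,42.4],80)
```

```text
[-0.27060316 -3.11898748  0.00841564]
shift cm [-4.06  0.06 10.36] toolyaw 0.1 at [433.8 142.8 164. ] tool z [-0.011 -0.004 -1.   ] x [-0.985  0.172  0.01 ]
shift cm [-4.08  0.08 12.12] toolyaw 0.1 at [433.8 142.8 164. ] tool z [-0.011 -0.004 -1.   ] x [-0.985  0.172  0.01 ]
```

```bash
python3 -m jog '[{"translation":[-2,0,2],"yaw":0},{"translation":[-4.1,0,4],"yaw":0},{"translation":[-4.1,0,6],"yaw":0},{"translation":[-4.1,0.1,8],"yaw":0},{"translation":[-4.1,0.1,9],"yaw":0},{"translation":[-4.1,0.1,10],"yaw":0},{"translation":[-4.1,0.1,10.5],"yaw":0},{"translation":[-4.1,0.1,10.5],"yaw":0}]'
python3 - <<'E'
from h import *
go([472.7,136,42.4],80)
a=cams.read_camera("side");cv2.imwrite("pics/s1.png",cv2.resize(a[130:290,200:360],None,fx=4,fy=4)[:,:,::-1][:600])
E
```

```text
clock: 9.05
position: [473.1, 136.2, 58.5]
ee_rot: [-0.271, -3.119, 0.009]
force: [-0.3, -0.5, -5.2]
grip_width: 51.7
shift cm [ 0.02 -0.02  1.61] toolyaw 0.1 at [473.1 136.2  58.5] tool z [-0.012 -0.004 -1.   ] x [-0.985  0.172  0.011]
```

View pics/s1.png

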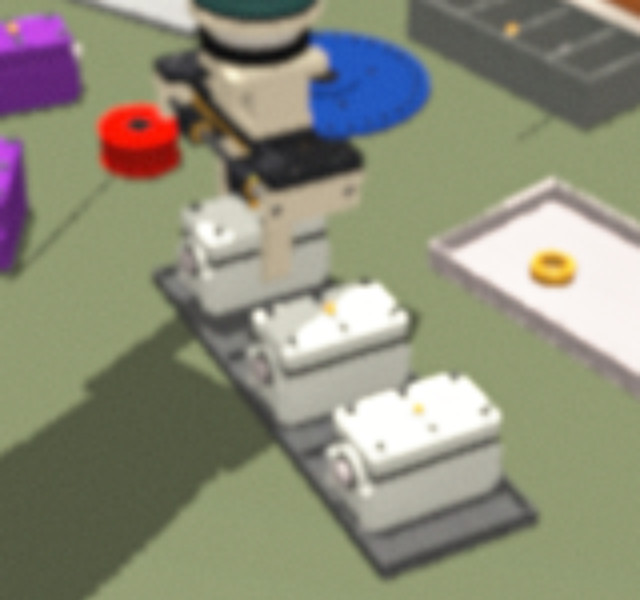

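The left case looks level over its bay, so I'll lower it, check the force and then release.

```bash
python3 -m jog '[{"translation":[0,0,0.3],"yaw":0},{"translation":[0,0,0.6],"yaw":0},{"translation":[0,0,0.9],"yaw":0},{"translation":[0,0,1.1],"yaw":0},{"translation":[0,0,1.3],"yaw":0},{"translation":[0,0,1.5],"yaw":0},{"translation":[0,0,1.6],"yaw":0},{"translation":[0,0,1.65],"yaw":0}]'
```

```text
clock: 9.9
position: [473.2, 136.2, 44.0]
ee_rot: [-0.271, -3.119, 0.008]
force: [-14.7, -4.7, 21.8]
grip_width: 52.0
```

```bash
python3 -m jog '[{"translation":[0,0,0],"yaw":0},{"translation":[0,0,0],"yaw":0},{"translation":[0,0,0],"yaw":0},{"translation":[0,0,0],"yaw":0},{"translation":[0,0,-2],"yaw":0},{"translation":[0,0,-5],"yaw":0},{"translation":[0,0,-8.5],"yaw":0},{"translation":[0,0,-12],"yaw":0}]' 7.0
python3 - <<'E'
from h import *
print(monitor.state()['force'])
go([451,22.3,165],80)
a=cams.read_camera("top")
c=a[170:260,210:360];cv2.imwrite("pics/c1.png",cv2.resize(c,None,fx=5,fy=5,interpolation=2)[:,:,::-1])
E
```

```text
clock: 10.7
position: [474.3, 136.7, 165.1]
ee_rot: [-0.271, -3.119, 0.009]
force: [0.6, -0.2, -0.0]
grip_width: 69.6
[ 0.55497824 -0.24386543 -0.03934201]
shift cm [  0.33 -11.67   0.08] toolyaw 0.1 at [474.3 136.7 165.1] tool z [-0.011 -0.004 -1.   ] x [-0.985  0.172  0.011]
```

```bash
python3 -m jog '[{"translation":[0.1,-2.5,0],"yaw":0},{"translation":[0.1,-5.5,0],"yaw":0},{"translation":[0.2,-8.5,0],"yaw":0},{"translation":[0.3,-10.5,0],"yaw":0},{"translation":[0.3,-11.4,0],"yaw":0},{"translation":[0.3,-11.7,0],"yaw":0},{"translation":[0.3,-11.7,0],"yaw":0},{"translation":[0.3,-11.7,0],"yaw":0}]'
python3 - <<'E'
from h import *
go([451,22.3,42.5],80)
a=cams.read_camera("wrist");cv2.imwrite("pics/w2.png",a[:,:,::-1])
E
```

```text
clock: 11.55
position: [453.1, 23.1, 171.7]
ee_rot: [-0.27, -3.125, 0.005]
force: [1.5, -0.3, 0.2]
grip_width: 70.1
shift cm [ 0.14 -0.06 12.92] toolyaw 0.1 at [453.1  23.1 171.7] tool z [-0.005 -0.003 -1.   ] x [-0.985  0.172  0.004]
```

View pics/w2.png

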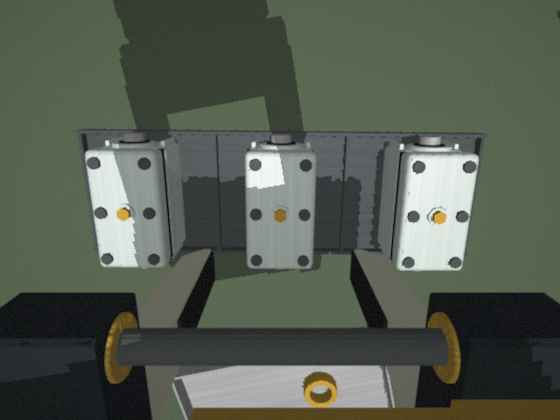

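The left case is back upright in its bay, with its plug at (439,217). The middle plug is at (281,215) between the jaws, and the right one is at (123,214).

```bash
python3 - <<'E'
from h import *
print(ray(cam("wrist"),[(281,215),(123,214),(439,217)],71).round(1).tolist())
E
python3 -m jog '[{"translation":[0.1,0,2],"yaw":0},{"translation":[0.1,0,5.5],"yaw":0},{"translation":[0.1,0,9],"yaw":0},{"translation":[0.1,0,11.5],"yaw":0},{"translation":[0.1,0,12.6],"yaw":0},{"translation":[0.1,0,12.9],"yaw":0},{"translation":[0.1,0,12.9],"yaw":0},{"translation":[0.1,0,12.9],"yaw":0}]' 7.0 40
python3 -m jog '[{"translation":[0,0,0],"yaw":0},{"translation":[0,0,0],"yaw":0},{"translation":[0,0,0],"yaw":0},{"translation":[0,0,0],"yaw":0},{"translation":[0,0,0],"yaw":0},{"translation":[0,0,0],"yaw":0},{"translation":[0,0,0],"yaw":0},{"translation":[0,0,0],"yaw":0}]' 0 40
python3 -m jog '[{"translation":[0,0,-1],"yaw":0},{"translation":[0,0,-3],"yaw":0},{"translation":[0,0,-6],"yaw":0},{"translation":[0,0,-9],"yaw":0},{"translation":[0,0,-11],"yaw":0},{"translation":[0,0,-12.5],"yaw":0},{"translation":[0,0,-13],"yaw":0},{"translation":[0,0,-13],"yaw":0}]'
```

```text
[[451.0, 23.5, 71.0], [430.5, -90.6, 71.0], [472.3, 137.5, 71.0]]
clock: 12.4
position: [452.2, 23.0, 44.0]
ee_rot: [-0.27, -3.127, 0.005]
force: [-0.4, 0.3, 0.8]
grip_width: 69.6
clock: 13.2
position: [452.7, 22.8, 44.8]
ee_rot: [-0.27, -3.128, 0.005]
force: [-1.8, -2.7, 7.0]
grip_width: 51.8
clock: 14.0
position: [452.9, 23.2, 174.7]
ee_rot: [-0.27, -3.128, 0.005]
force: [-0.1, 0.5, -6.3]
grip_width: 52.1
```

Same shake and sampling for the middle case.

```bash
python3 -m jog '[{"translation":[4.5,0,0],"yaw":0},{"translation":[0,0,0],"yaw":0},{"translation":[-4.5,0,0],"yaw":0},{"translation":[0,0,0],"yaw":0},{"translation":[4.5,0,0],"yaw":0},{"translation":[0,0,0],"yaw":0},{"translation":[-4.5,0,0],"yaw":0},{"translation":[0,0,0],"yaw":0}]' - 40
python3 -m jog '[{"translation":[4.5,0,0],"yaw":0},{"translation":[0,0,0],"yaw":0},{"translation":[-4.5,0,0],"yaw":0},{"translation":[0,0,0],"yaw":0},{"translation":[4.5,0,0],"yaw":0},{"translation":[0,0,0],"yaw":0},{"translation":[-4.5,0,0],"yaw":0},{"translation":[-4.5,0,0],"yaw":0}]'
python3 samp.py 10
python3 -m jog '[{"translation":[0,0,0],"yaw":0},{"translation":[0,0,0],"yaw":0},{"translation":[0,0,0],"yaw":0},{"translation":[0,0,0],"yaw":0},{"translation":[0,0,0],"yaw":0},{"translation":[4.5,0,0],"yaw":0},{"translation":[9,0,0],"yaw":0},{"translation":[9,0,0],"yaw":0}]'
python3 samp.py 10
python3 - <<'E'
from h import *
go([452.5,23,60],80)
E
```

```text
clock: 14.8
position: [458.2, 22.2, 162.5]
ee_rot: [-0.27, -3.104, 0.009]
force: [-4.0, 0.6, -9.0]
grip_width: 52.0
clock: 15.6
position: [504.7, 13.8, 159.0]
ee_rot: [-0.271, -3.102, 0.009]
force: [-2.1, -0.8, -6.2]
grip_width: 51.6
15.6 f [ 1.8 -1.1  6.3] t [-0.039  0.082 -0.001] w 51.6
15.65 f [ 0.9 -0.7  5.1] t [-0.03  -0.02   0.009] w 51.5
15.7 f [1.  0.2 5.7] t [-0.029  0.001 -0.042] w 51.7
15.75 f [0.1 0.6 5.5] t [ 0.006 -0.037  0.079] w 51.9
mean last 8 [ 0.014  0.388  5.332 -0.034 -0.025 -0.014] sd [0.478 0.458 0.424 0.023 0.027 0.051] [502.3  14.5 161.5]
clock: 16.9
position: [410.7, 30.6, 164.4]
ee_rot: [-0.269, -3.106, 0.008]
force: [0.8, 0.2, -4.5]
grip_width: 51.5
16.9 f [-0.9  0.3  4.5] t [-0.017 -0.156 -0.07 ] w 51.5
16.95 f [-1.6  0.1  5.3] t [ 0.013 -0.111 -0.023] w 52.0
17.0 f [-0.9 -0.3  4.9] t [-0.053 -0.073  0.025] w 51.8
17.05 f [0.6 0.2 5.8] t [ 0.024 -0.01   0.016] w 52.2
mean last 8 [-3.860e-01 -2.700e-02  5.632e+00 -2.600e-02 -4.000e-02 -5.000e-03] sd [0.607 0.445 0.502 0.031 0.037 0.027] [414.1  29.9 163.5]
shift cm [-4.17  0.06 10.25] toolyaw 0.1 at [414.   30.  163.5] tool z [-0.027 -0.003 -1.   ] x [-0.985  0.173  0.026]
```

```bash
python3 -m jog '[{"translation":[-2,0,2],"yaw":0},{"translation":[-4.1,0,4],"yaw":0},{"translation":[-4.1,0,6],"yaw":0},{"translation":[-4.1,0.1,8],"yaw":0},{"translation":[-4.1,0.1,9],"yaw":0},{"translation":[-4.2,0.1,10],"yaw":0},{"translation":[-4.2,0.1,10.3],"yaw":0},{"translation":[-4.2,0.1,10.3],"yaw":0}]'
python3 - <<'E'
from h import *
go([452.5,23,44.8],80)
E
```

```text
clock: 18.2
position: [452.9, 23.3, 59.6]
ee_rot: [-0.27, -3.104, 0.009]
force: [-0.3, -0.2, -4.9]
grip_width: 51.7
shift cm [-0.01 -0.03  1.48] toolyaw 0.1 at [452.9  23.3  59.6] tool z [-0.027 -0.003 -1.   ] x [-0.985  0.173  0.026]
```

```bash
python3 -m jog '[{"translation":[0,0,0.3],"yaw":0},{"translation":[0,0,0.6],"yaw":0},{"translation":[0,0,0.8],"yaw":0},{"translation":[0,0,1.0],"yaw":0},{"translation":[0,0,1.1],"yaw":0},{"translation":[0,0,1.2],"yaw":0},{"translation":[0,0,1.3],"yaw":0},{"translation":[0,0,1.3],"yaw":0}]'
```

```text
clock: 19.0
position: [452.5, 23.3, 46.5]
ee_rot: [-0.27, -3.104, 0.009]
force: [0.8, -0.1, -5.4]
grip_width: 51.8
```

```bash
python3 -m jog '[{"translation":[0,0,0.05],"yaw":0},{"translation":[0,0,0.1],"yaw":0},{"translation":[0,0,0.1],"yaw":0},{"translation":[0,0,0.1],"yaw":0},{"translation":[0,0,0.1],"yaw":0},{"translation":[0,0,0.1],"yaw":0},{"translation":[0,0,0.1],"yaw":0},{"translation":[0,0,0.1],"yaw":0}]'
python3 -m jog '[{"translation":[0,0,0],"yaw":0},{"translation":[0,0,0],"yaw":0},{"translation":[0,0,0],"yaw":0},{"translation":[0,0,0],"yaw":0},{"translation":[0,0,-2],"yaw":0},{"translation":[0,0,-5],"yaw":0},{"translation":[0,0,-8.5],"yaw":0},{"translation":[0,0,-12],"yaw":0}]' 7.0
python3 - <<'E'
from h import *
go([431,-90.9,165],80)
E
```

```text
clock: 19.8
position: [452.5, 23.3, 45.5]
ee_rot: [-0.27, -3.104, 0.009]
force: [0.6, -0.6, -5.0]
grip_width: 51.9
clock: 20.6
position: [455.5, 23.7, 166.8]
ee_rot: [-0.27, -3.103, 0.009]
force: [1.5, -0.2, 0.4]
grip_width: 69.6
shift cm [  0.43 -11.71   0.29] toolyaw 0.1 at [455.5  23.7 166.8] tool z [-0.027 -0.003 -1.   ] x [-0.985  0.173  0.026]
```

```bash
python3 -m jog '[{"translation":[0.1,-2.5,0],"yaw":0},{"translation":[0.1,-5.5,0],"yaw":0},{"translation":[0.2,-8.5,0],"yaw":0},{"translation":[0.3,-10.5,0],"yaw":0},{"translation":[0.4,-11.4,0],"yaw":0},{"translation":[0.4,-11.7,0],"yaw":0},{"translation":[0.4,-11.7,0],"yaw":0},{"translation":[0.4,-11.7,0],"yaw":0}]'
python3 - <<'E'
from h import *
C=cam("wrist");go([431,-90.9,42.5],80)
a=cams.read_camera("wrist");cv2.imwrite("pics/w3.png",a[:,:,::-1])
E
```

```text
clock: 21.4
position: [431.5, -90.2, 167.8]
ee_rot: [-0.269, -3.103, 0.009]
force: [-0.6, -0.5, -0.1]
grip_width: 70.2
shift cm [-0.28  0.02 12.53] toolyaw 0.1 at [431.5 -90.2 167.8] tool z [-0.027 -0.003 -1.   ] x [-0.985  0.172  0.026]
```

View pics/w3.png

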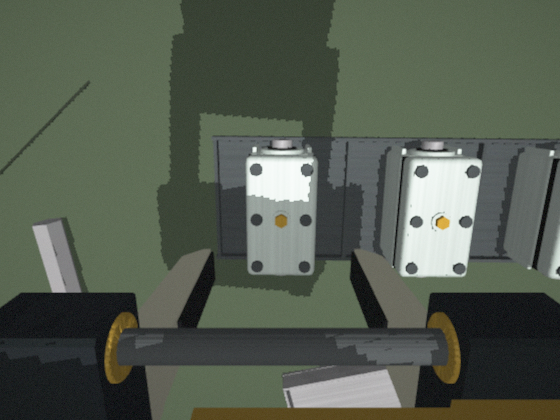

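The right case's plug is at (281,221), centred between the jaws. The middle case stands in its bay, with its plug at (441,223).

```bash
python3 -m jog '[{"translation":[0,0,2],"yaw":0},{"translation":[-0.1,0,5.5],"yaw":0},{"translation":[-0.2,0,9],"yaw":0},{"translation":[-0.2,0,11.5],"yaw":0},{"translation":[-0.2,0,12.3],"yaw":0},{"translation":[-0.2,0,12.5],"yaw":0},{"translation":[-0.2,0,12.5],"yaw":0},{"translation":[-0.2,0,12.5],"yaw":0}]' 7.0 40
python3 -m jog '[{"translation":[0,0,0],"yaw":0},{"translation":[0,0,0],"yaw":0},{"translation":[0,0,0],"yaw":0},{"translation":[0,0,0],"yaw":0},{"translation":[0,0,0],"yaw":0},{"translation":[0,0,0],"yaw":0},{"translation":[0,0,0],"yaw":0},{"translation":[0,0,0],"yaw":0}]' 0 40
python3 -m jog '[{"translation":[0,0,-1],"yaw":0},{"translation":[0,0,-3],"yaw":0},{"translation":[0,0,-6],"yaw":0},{"translation":[0,0,-9],"yaw":0},{"translation":[0,0,-11],"yaw":0},{"translation":[0,0,-12.5],"yaw":0},{"translation":[0,0,-13],"yaw":0},{"translation":[0,0,-13],"yaw":0}]'
```

```text
clock: 22.25
position: [430.9, -91.0, 44.2]
ee_rot: [-0.269, -3.105, 0.009]
force: [0.0, -0.9, 0.4]
grip_width: 70.2
clock: 23.05
position: [431.2, -91.2, 44.8]
ee_rot: [-0.269, -3.106, 0.01]
force: [-1.9, -0.9, 6.4]
grip_width: 51.9
clock: 23.85
position: [434.3, -90.6, 174.7]
ee_rot: [-0.269, -3.106, 0.01]
force: [0.8, -0.2, -5.8]
grip_width: 51.9
```

```bash
python3 -m jog '[{"translation":[4.5,0,0],"yaw":0},{"translation":[0,0,0],"yaw":0},{"translation":[-4.5,0,0],"yaw":0},{"translation":[0,0,0],"yaw":0},{"translation":[4.5,0,0],"yaw":0},{"translation":[0,0,0],"yaw":0},{"translation":[-4.5,0,0],"yaw":0},{"translation":[0,0,0],"yaw":0}]' - 40
python3 -m jog '[{"translation":[4.5,0,0],"yaw":0},{"translation":[0,0,0],"yaw":0},{"translation":[-4.5,0,0],"yaw":0},{"translation":[0,0,0],"yaw":0},{"translation":[4.5,0,0],"yaw":0},{"translation":[0,0,0],"yaw":0},{"translation":[-4.5,0,0],"yaw":0},{"translation":[-4.5,0,0],"yaw":0}]'
python3 samp.py 10
python3 -m jog '[{"translation":[0,0,0],"yaw":0},{"translation":[0,0,0],"yaw":0},{"translation":[0,0,0],"yaw":0},{"translation":[0,0,0],"yaw":0},{"translation":[0,0,0],"yaw":0},{"translation":[4.5,0,0],"yaw":0},{"translation":[9,0,0],"yaw":0},{"translation":[9,0,0],"yaw":0}]'
python3 samp.py 10
python3 - <<'E'
from h import *
go([431,-90.9,60],80)
E
```

```text
clock: 24.65
position: [439.5, -91.8, 161.4]
ee_rot: [-0.266, -3.08, 0.002]
force: [-6.3, 1.2, -11.4]
grip_width: 51.7
clock: 25.45
position: [485.9, -99.9, 156.6]
ee_rot: [-0.266, -3.078, 0.001]
force: [-0.9, 0.3, -6.5]
grip_width: 51.7
25.45 f [0.6 0.2 6.6] t [0.002 0.017 0.024] w 51.7
25.5 f [0.2 0.  6.1] t [ 0.045 -0.06  -0.022] w 52.0
25.55 f [0.5 0.4 6.3] t [-0.035 -0.053 -0.015] w 51.8
25.6 f [-0.3 -0.   5.1] t [-0.057 -0.053  0.043] w 51.8
mean last 8 [-3.120e-01 -1.620e-01  5.593e+00 -2.300e-02 -6.100e-02 -1.000e-03] sd [0.42  0.374 0.469 0.021 0.014 0.026] [483.5 -99.5 159.4]
clock: 26.75
position: [392.1, -83.4, 164.6]
ee_rot: [-0.267, -3.082, 0.003]
force: [0.9, 0.5, -5.8]
grip_width: 51.8
26.75 f [-1.1  0.7  5.7] t [-0.056 -0.148 -0.019] w 51.8
26.8 f [-1.8 -0.7  5.7] t [ 0.01  -0.114 -0.046] w 51.5
26.85 f [-0.2  0.2  6. ] t [-0.    -0.119 -0.   ] w 51.9
26.9 f [-0.5 -0.   7.1] t [-0.01  -0.141  0.002] w 52.0
mean last 8 [-0.403 -0.155  5.92  -0.009 -0.086  0.01 ] sd [0.499 0.458 0.557 0.036 0.03  0.027] [395.4 -84.1 163.4]
shift cm [-4.15 -0.   10.15] toolyaw 0.1 at [395.3 -84.1 163.5] tool z [-0.051  0.003 -0.999] x [-0.984  0.172  0.05 ]
```

```bash
python3 -m jog '[{"translation":[-2,0,2],"yaw":0},{"translation":[-4.1,0,4],"yaw":0},{"translation":[-4.1,0,6],"yaw":0},{"translation":[-4.1,0,8],"yaw":0},{"translation":[-4.1,0,9],"yaw":0},{"translation":[-4.15,0,10],"yaw":0},{"translation":[-4.15,0,10.2],"yaw":0},{"translation":[-4.15,0,10.2],"yaw":0}]'
python3 - <<'E'
from h import *
go([431,-90.9,45],80)
E
```

```text
clock: 28.05
position: [431.1, -90.9, 59.9]
ee_rot: [-0.266, -3.08, 0.002]
force: [0.3, -0.4, -5.4]
grip_width: 51.8
shift cm [-0.06  0.01  1.49] toolyaw 0.1 at [431.1 -90.9  59.9] tool z [-0.05   0.003 -0.999] x [-0.984  0.172  0.05 ]
```

```bash
python3 -m jog '[{"translation":[0,0,0.3],"yaw":0},{"translation":[0,0,0.6],"yaw":0},{"translation":[0,0,0.8],"yaw":0},{"translation":[-0.05,0,1.0],"yaw":0},{"translation":[-0.05,0,1.2],"yaw":0},{"translation":[-0.05,0,1.3],"yaw":0},{"translation":[-0.05,0,1.4],"yaw":0},{"translation":[-0.05,0,1.4],"yaw":0}]'
python3 -m jog '[{"translation":[0,0,0],"yaw":0},{"translation":[0,0,0],"yaw":0},{"translation":[0,0,0],"yaw":0},{"translation":[0,0,0],"yaw":0},{"translation":[0.1,0,-2],"yaw":0},{"translation":[0.2,0,-5],"yaw":0},{"translation":[0.4,0,-8.5],"yaw":0},{"translation":[0.6,0,-12],"yaw":0}]' 7.0
python3 - <<'E'
from h import *
go([472.7,136.5,165],80)
E
```

```text
clock: 28.85
position: [430.9, -91.0, 45.8]
ee_rot: [-0.266, -3.08, 0.002]
force: [-1.0, 0.8, -5.8]
grip_width: 51.7
clock: 29.65
position: [430.8, -90.3, 167.3]
ee_rot: [-0.266, -3.079, 0.002]
force: [0.6, -0.3, 0.4]
grip_width: 70.3
shift cm [-0.24 23.06  0.08] toolyaw 0.1 at [430.8 -90.3 167.3] tool z [-0.051  0.003 -0.999] x [-0.984  0.172  0.05 ]
```

```bash
python3 -m jog '[{"translation":[0,2.5,0],"yaw":0},{"translation":[0,6.5,0],"yaw":0},{"translation":[-0.1,11,0],"yaw":0},{"translation":[-0.1,15.5,0],"yaw":0},{"translation":[-0.2,19.5,0],"yaw":0},{"translation":[-0.2,22,0],"yaw":0},{"translation":[-0.2,23,0],"yaw":0},{"translation":[-0.2,23,0],"yaw":0}]'
python3 - <<'E'
from h import *
C=cam("wrist");go([472.7,136.5,42.5],80)
a=cams.read_camera("wrist");cv2.imwrite("pics/w4.png",a[:,:,::-1])
E
```

```text
clock: 30.45
position: [472.2, 136.6, 165.7]
ee_rot: [-0.264, -3.079, 0.002]
force: [0.3, 0.7, 0.2]
grip_width: 70.3
shift cm [-0.67  0.07 12.3 ] toolyaw 0.2 at [472.2 136.6 165.7] tool z [-0.051  0.003 -0.999] x [-0.984  0.17   0.051]
```

View pics/w4.png

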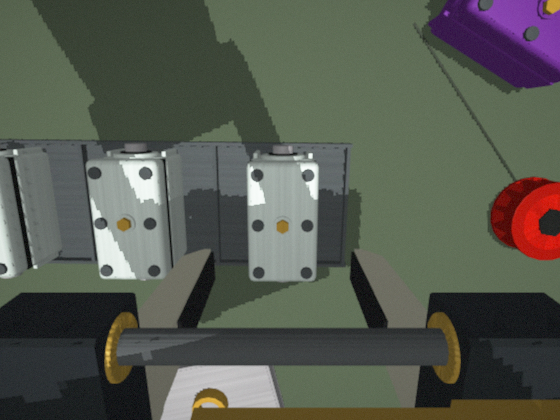

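All three cases stand in their bays, and the left plug at (283,226) is between the jaws. Picking up the left case again.

```bash
python3 -m jog '[{"translation":[-0.1,0.1,2],"yaw":0},{"translation":[-0.3,0.1,5.5],"yaw":0},{"translation":[-0.5,0.1,9],"yaw":0},{"translation":[-0.6,0.1,11.3],"yaw":0},{"translation":[-0.7,0.1,12.1],"yaw":0},{"translation":[-0.7,0.1,12.3],"yaw":0},{"translation":[-0.7,0.1,12.3],"yaw":0},{"translation":[-0.7,0.1,12.3],"yaw":0}]' 7.0 40
python3 -m jog '[{"translation":[0,0,0],"yaw":0},{"translation":[0,0,0],"yaw":0},{"translation":[0,0,0],"yaw":0},{"translation":[0,0,0],"yaw":0},{"translation":[0,0,0],"yaw":0},{"translation":[0,0,0],"yaw":0},{"translation":[0,0,0],"yaw":0},{"translation":[0,0,0],"yaw":0}]' 0 40
python3 -m jog '[{"translation":[0,0,-1],"yaw":0},{"translation":[0.2,0,-3],"yaw":0},{"translation":[0.3,0,-6],"yaw":0},{"translation":[0.5,0,-9],"yaw":0},{"translation":[0.6,0,-11.5],"yaw":0},{"translation":[0.7,0,-13.5],"yaw":0},{"translation":[0.7,0,-14.5],"yaw":0},{"translation":[0.7,0,-14.5],"yaw":0}]'
python3 samp.py 10
python3 - <<'E'
from h import *
C=cam("top")
im=cams.read_camera("top")
for x in [(262,122),(333,119),(335,163),(262,166)]:pass
q=ray(C,[(262,122),(333,119),(335,163),(262,166)],22).mean(0);print('tray',q)
go([q[0],q[1],187],86)
cv2.imwrite("pics/t5.png",im[:,:,::-1])
E
```

```text
clock: 31.3
position: [473.7, 135.7, 44.0]
ee_rot: [-0.266, -3.081, 0.002]
force: [-0.2, 0.5, -0.6]
grip_width: 69.8
clock: 32.1
position: [473.9, 135.9, 44.5]
ee_rot: [-0.266, -3.082, 0.001]
force: [-1.6, 0.6, 6.6]
grip_width: 51.6
clock: 32.9
position: [474.3, 136.6, 190.7]
ee_rot: [-0.266, -3.083, 0.001]
force: [-0.2, 0.3, -6.0]
grip_width: 51.9
32.9 f [-0.   0.3  6. ] t [-0.042 -0.023 -0.057] w 51.9
32.95 f [-0.8  0.1  5.8] t [-0.004  0.003 -0.042] w 51.7
33.0 f [0.1 0.4 5.6] t [-0.012  0.008 -0.015] w 51.7
33.05 f [-0.1 -0.1  4.5] t [ 0.003 -0.068 -0.005] w 51.8
mean last 8 [-0.233 -0.064  5.198 -0.03  -0.011 -0.027] sd [0.315 0.304 0.393 0.019 0.037 0.018] [473.9 136.6 189.2]
tray [677.69559796 -12.61728101  22.        ]
shift cm [-22.61 -11.21  -0.79] toolyaw -5.8 at [474.  136.6 189.5] tool z [-0.049  0.003 -0.999] x [-0.984  0.171  0.048]
```

The balance reading is mid-range here, so I'll confirm with one stop each way while starting the carry.

```bash
python3 -m jog '[{"translation":[-4.5,0,0],"yaw":0},{"translation":[-9,0,0],"yaw":0},{"translation":[-9,0,0],"yaw":0},{"translation":[-9,0,0],"yaw":0},{"translation":[-9,0,0],"yaw":0},{"translation":[-9,0,0],"yaw":0},{"translation":[-9,0,0],"yaw":0},{"translation":[-9,0,0],"yaw":0}]'
python3 samp.py 16
python3 -m jog '[{"translation":[4.5,0,0],"yaw":0},{"translation":[9,0,0],"yaw":0},{"translation":[9,0,0],"yaw":0},{"translation":[9,0,0],"yaw":0},{"translation":[9,0,0],"yaw":0},{"translation":[9,0,0],"yaw":0},{"translation":[9,0,0],"yaw":0},{"translation":[9,0,0],"yaw":0}]'
python3 samp.py 16
python3 - <<'E'
from h import *
go([677.7,-12.6,187],86)
E
```

```text
clock: 34.25
position: [562.2, 121.3, 185.6]
ee_rot: [-0.265, -3.082, 0.001]
force: [0.2, -0.6, -4.8]
grip_width: 52.1
34.25 f [-0.6 -0.6  4.8] t [-0.08  -0.047  0.029] w 52.1
34.3 f [-0.3 -0.5  4.1] t [-0.005  0.014 -0.033] w 51.6
34.35 f [-0.5 -0.1  5.1] t [ 0.008 -0.07   0.014] w 51.5
34.4 f [-0.1 -0.1  5.1] t [-0.012 -0.042 -0.045] w 52.3
mean last 14 [-0.286  0.092  5.219 -0.015 -0.052  0.015] sd [0.438 0.451 0.463 0.028 0.026 0.029] [562.6 121.2 185.1]
clock: 35.85
position: [474.3, 136.4, 189.2]
ee_rot: [-0.266, -3.081, 0.002]
force: [-0.3, -0.5, -6.3]
grip_width: 51.9
35.85 f [-0.1 -0.5  6.3] t [ 0.023 -0.161  0.055] w 51.9
35.9 f [0.8 1.1 5.5] t [-0.069 -0.126 -0.069] w 52.0
35.95 f [-0.2  0.7  5.9] t [-0.064 -0.139 -0.043] w 51.9
36.0 f [-0.9 -0.4  5.3] t [ 0.003 -0.121 -0.047] w 51.7
mean last 14 [-0.132  0.095  5.175 -0.018 -0.112 -0.008] sd [0.364 0.606 0.525 0.028 0.027 0.024] [474.  136.6 189.5]
shift cm [-22.61 -11.21  -0.79] toolyaw -5.8 at [474.  136.6 189.5] tool z [-0.049  0.003 -0.999] x [-0.984  0.171  0.048]
```

View pics/t5.png

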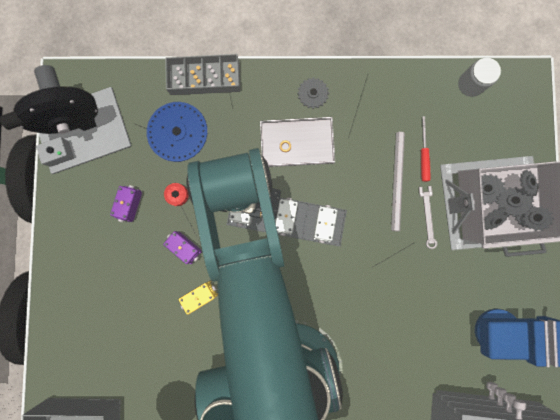

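At one and the same pose the left case's endways moment read -0.011 and then -0.112 N m after a stop, so its mass moves by about the predicted amount: the left case rattles. The collar and everything else are undisturbed, and the tray is centred near (297,142) in the top view. Carrying the case over now.

```bash
python3 -m jog '[{"translation":[-0.7,-0.3,0],"yaw":0},{"translation":[-2.2,-1.1,-0.1],"yaw":0},{"translation":[-4.2,-2.1,-0.2],"yaw":0},{"translation":[-6.4,-3.2,-0.3],"yaw":0},{"translation":[-8.5,-4.2,-0.4],"yaw":0},{"translation":[-10.3,-5.1,-0.4],"yaw":0},{"translation":[-11.3,-5.6,-0.5],"yaw":0},{"translation":[-11.3,-5.6,-0.5],"yaw":0}]'
python3 -m jog '[{"translation":[-0.7,-0.3,0],"yaw":0},{"translation":[-2.2,-1.1,-0.1],"yaw":0},{"translation":[-4.2,-2.1,-0.2],"yaw":0},{"translation":[-6.4,-3.2,-0.3],"yaw":0},{"translation":[-8.5,-4.2,-0.4],"yaw":0},{"translation":[-10.3,-5.1,-0.4],"yaw":0},{"translation":[-11.3,-5.6,-0.5],"yaw":0},{"translation":[-11.3,-5.6,-0.5],"yaw":0}]'
python3 - <<'E'
from h import *
go([677.7,-12.6,188.5],80)
a=cams.read_camera("side");b=cams.read_camera("top")
x=cv2.resize(a[90:290,220:420],(600,600));cv2.imwrite("pics/f1.png",x[:,:,::-1])
E
```

```text
clock: 37.45
position: [576.9, 60.8, 188.8]
ee_rot: [-0.268, -3.081, 0.002]
force: [-0.6, 0.3, -5.8]
grip_width: 51.7
clock: 38.25
position: [679.5, -14.7, 188.2]
ee_rot: [-0.269, -3.08, 0.002]
force: [-0.2, -0.0, -6.3]
grip_width: 52.0
shift cm [ 0.22  0.18 -0.02] toolyaw 0.0 at [679.5 -14.7 188.2] tool z [-0.05   0.003 -0.999] x [-0.984  0.173  0.049]
```

View pics/f1.png

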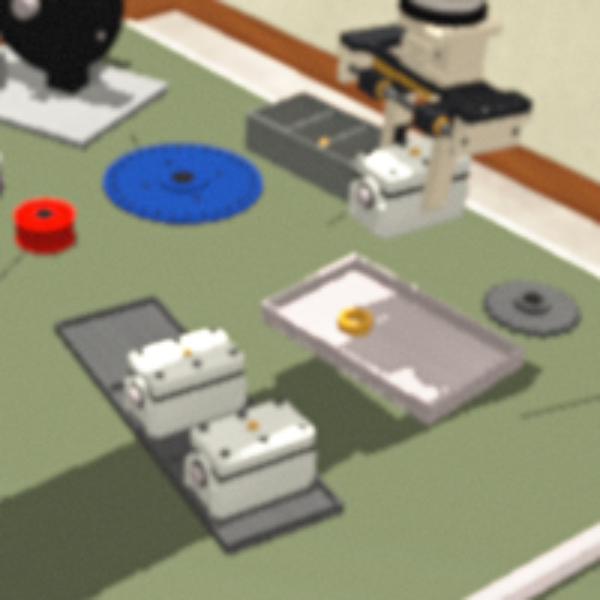

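The case is held over the tray, with its near-side bottom edge running from crop (392,236) to (465,212). The two sound cases stand in their bays. I'll check the level against a projected model.

Run:
```python
from h import *
K,Rm,t=cam("side");img=cams.read_camera("side")
c=np.array([679.5,-14.7,180]);yaw=np.radians(-10)
for tilt,col in((0,(0,255,0)),(4,(0,0,255))):
  M=R.from_euler('z',yaw).as_matrix()@R.from_euler('y',np.radians(tilt)).as_matrix()
  P=np.array([[x,y,z] for x in(-46,46) for y in(-26,26) for z in(-32,32)])@M.T+c
  q=P@Rm.T+t;q=(q@K.T);q=q[:,:2]/q[:,2:]
  print(tilt,q[[0,4,1,5,3,7]].round(1).tolist())
  if tilt==0:
    s=5;v=cv2.resize(img[110:190,320:420],None,fx=s,fy=s,interpolation=cv2.INTER_CUBIC)[:,:,::-1].copy()
    for i,j in((0,4),(1,5),(3,7),(0,1),(4,5),(1,3),(5,7),(0,2),(2,3)):
      f=lambda u:tuple(int(a) for a in ((u-[320,110])*s+s/2))
      cv2.line(v,f(q[i]),f(q[j]),col,1)
cv2.imwrite("pics/f2.png",v)
s=monitor.state();print(s['clock'],s['qd'].round(4),s['position'])
```

```text
0 [[347.4, 169.8], [374.7, 162.0], [350.1, 148.8], [378.2, 141.3], [338.7, 140.4], [366.3, 133.4]]
4 [[346.9, 169.0], [373.9, 163.2], [351.0, 147.5], [378.6, 142.3], [339.6, 139.1], [366.7, 134.3]]
38.4 [ 0.0041 -0.0094  0.0039 -0.0001  0.0002  0.0003] [678.34448616 -13.47322276 188.64062915]
```

View pics/f2.png

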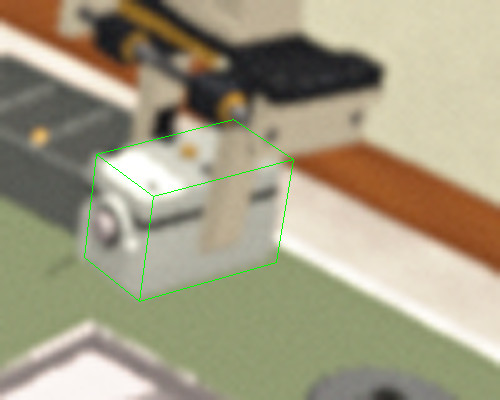

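The level model at 180 mm overlays the case well, and the arm is at rest on target. Handing in.

Run:
```python
from h import *
robot.finish_job();s=monitor.state();print(s['clock'],s['position'],s['grip_width'],s['force'])
```

```text
the job is handed in; nothing more can be done
the job is handed in; nothing more can be done
```

The left case is the one that rattles. I handed the job in at about 38 s with it held level over the middle of the strip-down tray. I lifted, shook and set back each case in its own bay, in order left, middle, right.

**How the loose gear showed:**

| Case | Endways moment after stopping one way, then the other (N m) | Shift |
|---|---|---|
| Left | +0.039 and -0.078 | 0.117 |
| Middle | -0.025 and -0.040 | 0.015 |
| Right | -0.061 and -0.086 | 0.025 |

- A loose gear should shift the moment by about 0.1 N m, which only the left case did.
- When I picked the left case up again, the moment at one and the same pose read -0.011 and later -0.112 N m.

**Last checks:**
- **Position:** the gripper was at (678, -13, 189) mm, which puts the case centre at about 180 mm over the tray middle.
- **Level:** a level model of the case fitted the side picture well.
- **Other things:** the other two cases are upright in their bays, and everything else in view was where it lay.

**Weak points:**
- The tool tilted up to about 3° during the shaking. The left case was gripped again standing upright, so it is still held level.
- That tilt made the tests on the middle and right cases less sharp than the one on the left.
- Setting the left case down the first time pressed with about 27 N at the wrist, within the limits.

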